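Empty the pail of clementines into the sill tray

ROBOT

A 6-joint arm with a two-finger parallel gripper is mounted at the origin on the work surface. World frame = base frame: x ahead of the robot, y to its left, z up, the work surface at z = 0. Lengths are in m, angles in rad, forces in N, time in s.
With the tool pointing down it reaches from about 0.3 to 0.825 m from the base axis. Payload 5.4 kg.
Tool frame: the origin (TCP) lies at the very end of the fingers, on their centre line; the grasp point (between the pads) lies 19 mm behind it (bot.grip_point_offset is the distance from the TCP to the grasp point, in m); z points along the fingers, y is the line along which they close (so a half turn about z gives the same grasp; the last joint's range is limited). The gripper opens to 92 mm and grips with 3 to 60 N. Pads are 20 mm wide; open, the fingers measure 128 mm over their backs; the gripper's body (75 mm by 189 mm) begins 69 mm behind the grasp point.
Start: joints at [-1.552, 0.158, 1.597, -0, 1.386, -0.21], TCP at [0.13, -0.56, 0.188] pointing down, gripper open.
Joint ranges: [-2.91, 2.91], [-0.94, 2.29], [0.18, 2.7], [-1.29, 4.43], [0.17, 2.64], [-3, 3]. Speed limits (rad/s): [2.57, 2.57, 3.14, 3.14, 3.14, 3.14].

INTERFACE

Orientations are given as a rotation vector (axis times angle).
In Python, from rig import bot gives the robot as it stands.
- The arm moves only by the tool carry_out, never from a script. Its argument "commands" is a list that holds one entry, the list of rows, each a list of 7 numbers: the shift along the world's x, y, z in cm, then the turn, a rotation vector about the world's x, y, z in rad, then the opening in per cent of the stroke, from 0 (shut) to 100 (fully open). In form: [[[tx, ty, tz, ax, ay, az, hand], ...]]. A call has 1 to 12 rows; each row shifts and turns the commanded pose from where the row before left it; what a row does not reach is not made up. A row lasts 1/10 s, in which the tool goes at most 50 mm and 8.59 degrees, less where a joint would pass 70% of its speed; a pose out of reach is approached as far as the arm can. A call is refused whole if a number of a shift passes 5 or a number of a turn 0.15, either way. A call with a gripper value outside its range is refused whole. The fingers move at their own pace and stop on an object; "grip_force" is the grip in N (left out, the last holds). Time passes only in rows, so rows that do not move let the fingers close. It gives the time, the measured TCP pose, the force, the opening and the grip force at its end, in the units of the state.
- bot.get_obs(): the state, without advancing time (a new reading comes with each control period).
- bot.grab_frame(name): name is "scene" or "top" or "wrist"; returns (picture, depth): 384x512x3 uint8, red, green, blue; 384x512 float32, m along the optical axis (not along the pixel's ray), 0 where there is no reading.
- bot.calibration(name): a dict with "fx", "fy", "cx", "cy" (pixels), "rvec" (rotation vector, rad) and "tvec" (3), from world to camera coordinates, as OpenCV has them; the wrist camera has in their place "hand_eye" (4x4, takes a point from camera to tool coordinates, whose origin is the TCP and whose axes are the flange's). Camera axes: x right, y down, z forward; pixel columns grow to the right and rows downward; lengths in m; the calibration is good to about 2 mm. A picture is of the moment at which its call begins: read the wrist's pose just before it. calibration takes no time and is no camera call.
- bot.hand_in(): hands the job in; it is judged then, once.
The state is a dict: "clock": time; "joint_positions": joint angles; "qd": joint speeds; "joint_efforts": joint torques, N m; "ee_pos": TCP position; "eef_rot": TCP orientation; "force": force on the tool from outside, world axes, zero at the start; "torque": the same for the moment, N m; "opening": opening from 0.0 (shut) to 1.0 (fully open); "grip_force": force on a finger pad.
Only numpy, scipy, OpenCV 4.12 (cv2) and the standard library are available. Lean on these libraries where they do the work, as an engineer would, in place of code of your own. Each camera call takes 0.05 s, during which the arm holds its last target. There are 200 camera calls.

TASK

Bring the pail of clementines over to the wooden tray: carry it by its bail and stand it down, upright, on the sill right beside the tray. Then let go, take the pail afresh by the knob at its foot and tip it over the tray's edge, past level, so that all three clementines roll out into the tray, and stand the empty pail upright on the sill beside the tray again. Leave everything else on the sill where it is.

Things in the scene. Friction and masses are not known exactly. Their poses are not given: they have to be found in the camera images.
- pail_mid (a point): Bare metal pail, loose, 0.28 to 0.44 kg empty with its bail, with three clementines inside. Round and tapered: outside diameter 104 mm at the foot, 136 mm at the rim, 120 mm high, wall 3 mm, inner floor 4 mm up. This point is on its axis, half-way up (60 mm above its underside). Axes of the pail: z up along the axis, x away from the foot knob (the knob is on the -x side), y along the line of the bail's two hinges.
- pail_knob (a point): Centre of the wooden ball knob (26 mm diameter) of the pail's tipping handle: a straight 10 mm thick steel stub that runs out from the foot of the wall, 30 mm above the underside; the knob's centre is 118 mm from the pail's axis, towards the pail's -x. Pinched across (fingers closing along the pail's y) it can swivel between the fingers; when it is lifted the pail swings down under it, about 105 degrees over if hanging free. Same axes as the pail.
- bail_grip (a point): Centre of the wooden grip of the bail, a round bar 18 mm in diameter and 76 mm long, along the pail's y, at the top of the wire bail; 78 mm from the bail's hinge line, which crosses the pail's axis 112 mm above its underside. The axes turn with the bail: y along the grip, z from the hinge line to the grip.
- bail (a joint): Swing of the bail about the pail's y, rad: 0 stands straight up along the pail's axis, positive leans towards the pail's +x (away from the knob), negative towards the knob; stops at 1.2 either way. A stiff hinge (about 0.05 N m): it stays where it is left.
- tray: Shallow open wooden tray, fixed to the sill, 250 mm (its x) by 210 mm (its y), 40 mm high, wall 7 mm thick. Origin: centre of its underside. z up.
- tray_mid (a point): Centre of the tray, 20 mm above the sill; axes as the tray.
- fruit1_mid (a point): Centre of a clementine, a loose ball 46 mm in diameter, 60 g, lying in the pail.
- fruit2_mid (a point): Centre of another clementine, the same.
- fruit3_mid (a point): Centre of another clementine, the same.
- remote: Bystander: blinds remote of plastic lying flat, 140 (x) by 42 by 18 mm high, origin at the centre of its underside.
- jar: Bystander: glass clamp-lid jar, 104 mm across its clamp, 141 mm high, origin at the centre of its underside.
- stand: Bystander: aluminium tablet stand, foot 100 (x) by 120 mm, 160 mm high, origin at the centre of its underside.
- cup: Bystander: terracotta cup, 72 mm diameter, 85 mm high, origin at the centre of its underside.
- candle: Bystander: candle in a round tin, 64 mm diameter, 53 mm high, origin at the centre of its underside.
- case: Bystander: glasses case, 155 (x) by 60 by 40 mm high, origin at the centre of its underside.
- books: Bystander: two stacked books, 200 (x) by 140 by 40 mm high, origin at the centre of its underside.
Mind the look-alikes: they are no part of the job. Leave any purple or yellow look-alike of the part that bears fruit1_mid alone.

How it is judged:
On the way, in this order (a step that is already met when the one before it is completed fails the run):
1. the pail hangs by its bail, well off the sill, the hand at the bail's grip (height (world z) of pail_mid above 0.085 m and angle between pail_mid's own z axis and vertical below 0.6 rad and distance between the grasp point and bail_grip below 0.07 m), for 0.2 s.
2. the pail stands upright on the sill right beside the tray, let go (angle between pail_mid's own z axis and vertical below 0.1 rad and height (world z) of pail_mid between 0.055 and 0.066 m and horizontal distance between pail_mid and tray_mid below 0.27 m and (x of pail_mid in the frame of tray above 0.165 m or x of pail_mid in the frame of tray below -0.165 m or y of pail_mid in the frame of tray above 0.145 m or y of pail_mid in the frame of tray below -0.145 m) and contact force between the fingers and pail below 0.1 N), for 0.2 s.
3. the pail is tipped past level while held by the knob at its foot (angle between pail_mid's own z axis and vertical above 1.62 rad and distance between the grasp point and pail_knob below 0.06 m), for 0.2 s.
At the end, for the whole second after the job is handed in: All three clementines lie inside the tray (centres within its walls, below 60 mm); the pail stands on the sill, upright within 0.1 rad, outside the tray with its axis at least 40 mm outside the tray's outer faces and within 350 mm of the tray's centre (x of fruit1_mid in the frame of tray between -0.125 and 0.125 m and y of fruit1_mid in the frame of tray between -0.105 and 0.105 m and height (world z) of each of fruit1_mid, fruit2_mid, fruit3_mid below 0.06 m and x of fruit2_mid in the frame of tray between -0.125 and 0.125 m and y of fruit2_mid in the frame of tray between -0.105 and 0.105 m and x of fruit3_mid in the frame of tray between -0.125 and 0.125 m and y of fruit3_mid in the frame of tray between -0.105 and 0.105 m and angle between pail_mid's own z axis and vertical below 0.1 rad and height (world z) of pail_mid between 0.055 and 0.066 m and horizontal distance between pail_mid and tray_mid below 0.35 m and (x of pail_mid in the frame of tray above 0.165 m or x of pail_mid in the frame of tray below -0.165 m or y of pail_mid in the frame of tray above 0.145 m or y of pail_mid in the frame of tray below -0.145 m)); the robot touches nothing.
It fails at once if the cup or the candle tin is moved more than 30 mm or knocked over (distance of any of cup, candle from where it was at the start of the episode above 0.03 m or angle between any of cup, candle's own z axis and vertical above 0.3 rad).
It fails at once if the glass jar or the tablet stand is moved more than 30 mm or knocked over (distance of any of jar, stand from where it was at the start of the episode above 0.03 m or angle between any of jar, stand's own z axis and vertical above 0.3 rad).
It fails at once if the remote, the glasses case or the books are moved more than 30 mm (distance of any of remote, case, books from where it was at the start of the episode above 0.03 m or angle between any of remote, case, books's own z axis and vertical above 0.3 rad).
It also fails if it takes over 69 s, if anything falls off the work surface, if the arm or the gripper's body presses on something with over 40 N, if the wrist force passes 120 N, or if a joint passes its speed limit or range.

## Working session

There is one attempt and no reset: what is moved stays moved. The work goes in short steps, Python scripts to look and compute and a tool call to move; the robot and the scene stay as the last step left them, time stands still between calls to the robot, and variables do not carry over. Pictures are saved under pics/ and viewed, at most 10 in all, crops included, and the job is handed in when it is done.

Besides the shell and the picture viewer there is one more tool, called after "Request:" as name(argument=value, ...), one argument or row to a line, values as JSON. carry_out: Moves the arm, as the interface text tells. Its arguments: {"type":"object","properties":{"commands":{"type":"array"},"grip_force":{"type":"number"}},"required":["commands"]}

```bash
mkdir -p pics
cat > h.py <<'E'
import numpy as np, cv2
from rig import bot
from scipy.spatial.transform import Rotation as R
def grab(name):
    o=bot.get_obs(); im,d=bot.grab_frame(name); c=bot.calibration(name)
    v,u=np.mgrid[:384,:512]
    P=np.stack([(u-c['cx'])/c['fx']*d,(v-c['cy'])/c['fy']*d,d],-1)
    if 'hand_eye' in c:
        H=np.array(c['hand_eye']); P=P@H[:3,:3].T+H[:3,3]
        P=P@R.from_rotvec(o['eef_rot']).as_matrix().T+np.array(o['ee_pos'])
    else:
        M=R.from_rotvec(np.ravel(c['rvec'])).as_matrix(); P=(P-np.ravel(c['tvec']))@M
    P[d==0]=np.nan
    return im,P
def save(n,im): cv2.imwrite('pics/'+n+'.png',cv2.cvtColor(im,cv2.COLOR_RGB2BGR))
E
python3 - <<'E'
from h import *
a,P=grab('top'); b,Q=grab('scene')
np.savez('f.npz',a=a,P=P,b=b,Q=Q)
save('both',cv2.resize(np.vstack([a,b]),(512,600*1)) if 0 else np.hstack([a,b])[:, :])
save('top',a); save('scene',b)
print(bot.get_obs())
E
```

```text
{'clock': 0.1, 'joint_positions': array([-1.55207863e+00,  1.58998395e-01,  1.59809037e+00,  4.67550624e-06,
        1.38621023e+00, -2.10098971e-01]), 'qd': array([ 0.00189735, -0.00073718, -0.00338246, -0.00039188,  0.00072095,
       -0.00090807]), 'joint_efforts': array([ 4.34938136e-05, -3.86506391e+01, -3.22957921e+01,  7.04702502e-02,
        3.40029364e-02, -4.53131497e-05]), 'ee_pos': array([ 0.13039442, -0.55939474,  0.18691845]), 'eef_rot': array([-3.11936764e+00, -3.58445602e-01, -2.63133138e-04]), 'force': array([ 0.0797331 , -0.04869339, -0.46462734]), 'torque': array([-0.03283556, -0.0171514 , -0.06062705]), 'grip_force': 0.0, 'opening': 0.9982618211717548}
```

View pics/top.png

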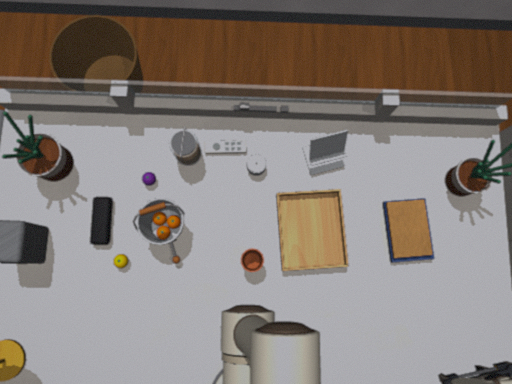

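View pics/scene.png

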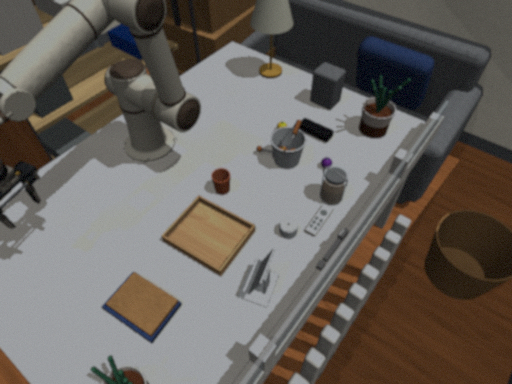

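The top view shows the pail at about (161,223) with three oranges inside, its knob at (176,259) and its bail grip at (155,209). The tray is at (312,230), the cup at (252,260), the candle at (256,164) and the jar at (185,147). Two balls lie loose on the sill, purple at (149,179) and yellow at (121,261). The orange ones inside the pail fit the description. I'll confirm that in a crop and measure at the same time.

Run:
```python
from h import *
f=np.load('f.npz'); a,P,b,Q=f['a'],f['P'],f['b'],f['Q']
save('crop',np.hstack([cv2.resize(a[165:280,95:215],(400,383)),cv2.resize(b[110:210,240:345],(400,383))]))
# pail: rim points (top cam) z 0.1..0.125 near guess
g=P[223,161]; print('guess',g)
def fitc(p):
    A=np.c_[2*p[:,:2],np.ones(len(p))]; s=np.linalg.lstsq(A,(p[:,:2]**2).sum(1),rcond=None)[0]
    return s[:2],np.sqrt(s[2]+s[:2]@s[:2])
for nm,X in (('top',P),('scene',Q)):
    m=(np.hypot(X[...,0]-g[0],X[...,1]-g[1])<.1)
    r=X[m&(abs(X[...,2]-.118)<.006)]; print(nm,len(r),fitc(r))
# grip: brown-ish high points; knob
    img=a if nm=='top' else b
    hsv=cv2.cvtColor(img,cv2.COLOR_RGB2HSV)
    near=np.hypot(X[...,0]-g[0],X[...,1]-g[1])<.16
    h=X[near&(X[...,2]>.135)]; print('above rim',len(h),np.nanmean(h,0),np.nanmin(h,0),np.nanmax(h,0))
    gr=X[near&(X[...,2]>.135)&(hsv[...,1]>120)&(hsv[...,0]<20)]
    if len(gr)>4:
        u,s,v=np.linalg.svd(gr[:,:2]-gr[:,:2].mean(0)); print('grip',len(gr),gr.mean(0),gr.min(0),gr.max(0),v[0])
    k=X[near&(X[...,2]<.06)&(X[...,2]>.015)&(hsv[...,1]>90)&(hsv[...,0]<20)&(np.hypot(X[...,0]-g[0],X[...,1]-g[1])>.08)]
    print('knob',len(k),k.mean(0) if len(k) else 0)
def box(X,c,r,z0,z1):
    m=(np.hypot(X[...,0]-c[0],X[...,1]-c[1])<r)&(X[...,2]>z0)&(X[...,2]<z1); return X[m]
for n,(u,v) in dict(tray=(312,230),cup=(252,260),candle=(256,164),jar=(185,147),stand=(326,149),books=(408,230),case=(101,220),remote=(226,147),purple=(149,179),yellow=(121,261)).items():
    c=P[v,u]; p=box(P,c,.19 if n=='tray' else .12 if n=='books' else .08,.008 if n!='tray' else .03,.2)
    if n=='tray': p=p[p[:,2]<.05]
    print(n,c.round(3),cv2.minAreaRect(p[:,:2].astype(np.float32)),p[:,2].max().round(3))
```

```text
guess [0.524564   0.28853687 0.04083135]
top 275 (array([0.52232119, 0.27703769]), np.float64(0.06704962969965537))
above rim 239 [0.5468141  0.28503193 0.1858064 ] [0.50338827 0.2120783  0.13625471] [0.56985439 0.34918076 0.20057801]
grip 146 [0.54976353 0.28509925 0.19344513] [0.532223   0.25022372 0.18380295] [0.56985439 0.32039609 0.20057801] [ 0.36090271 -0.93260347]
knob 40 [0.41270594 0.23488639 0.0417004 ]
scene 183 (array([0.52428825, 0.27142904]), np.float64(0.0670755388158795))
above rim 101 [0.55456556 0.26541402 0.18342742] [0.50822446 0.20213081 0.13582574] [0.56862869 0.34073791 0.19836455]
grip 47 [0.55367919 0.28045082 0.19080689] [0.53988373 0.21121265 0.13582574] [0.56862869 0.31463004 0.19580053] [ 0.24763986 -0.96885216]
knob 14 [0.41860239 0.22771069 0.03969428]
tray [ 0.518 -0.196  0.014] ((0.5193630456924438, -0.19059106707572937), (0.2507154047489166, 0.21108828485012054), 5.139283657073975) 0.049
cup [ 0.417 -0.004  0.012] ((0.4196435809135437, 3.957003355026245e-05), (0.14698486030101776, 0.12354777753353119), 83.4623794555664) 0.092
candle [ 0.724 -0.008  
[... 393 characters left out ...]
163
books [ 0.523 -0.501  0.041] ((0.5269452333450317, -0.5001629590988159), (0.2034919559955597, 0.22581343352794647), 4.733163356781006) 0.052
case [0.529 0.478 0.041] ((0.5313934087753296, 0.4802396893501282), (0.13796061277389526, 0.14662744104862213), 46.233341217041016) 0.05
remote [0.786 0.093 0.025] ((0.7882265448570251, 0.09250497817993164), (0.12996773421764374, 0.1468062549829483), 47.570579528808594) 0.028
purple [0.665 0.336 0.045] ((0.6698263883590698, 0.32927078008651733), (0.1288863569498062, 0.12157777696847916), 40.25401306152344) 0.053
yellow [0.402 0.403 0.046] ((0.41025567054748535, 0.4020950198173523), (0.15102919936180115, 0.1319839358329773), 49.795223236083984) 0.053
```

View pics/crop.png

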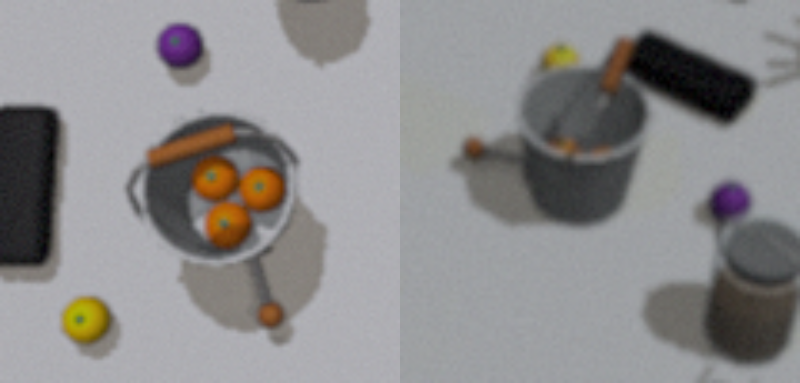

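The crop confirms it: three orange clementines in the pail, the bail grip leaning slightly away from the knob, and the purple and yellow balls outside it. The pail is at (0.523,0.275) with yaw 20.4°. The grip is at (0.55,0.285,0.186) and the tray at (0.519,-0.191) with yaw 5.1°.

My plan is to stand the pail at about (0.557,-0.005), between the cup and the candle, with its knob turned away from the tray. First I move above the grip.

Request:
carry_out(
  commands=[
    [[0, 2, 3, 0, 0, 0.05, 100], [1.5, 4, 3, 0, 0, 0.085, 100], [2.1, 4.2, 1.5, 0, 0, 0.085, 100], [2.1, 4.2, 0, 0, 0, 0.085, 100], [2.1, 4.2, 0, 0, 0, 0.085, 100], [2.1, 4.2, 0, 0, 0, 0.085, 100], [2.1, 4.2, 0, 0, 0, 0.085, 100], [2.1, 4.2, 0, 0, 0, 0.085, 100], [2.1, 4.2, 0, 0, 0, 0.085, 100], [2.1, 4.2, 0, 0, 0, 0.085, 100], [2.1, 4.2, 0, 0, 0, 0.085, 100], [2.1, 4.2, 0, 0, 0, 0.085, 100]],
  ],
)

```text
clock: 1.3
ee_pos: [0.355, -0.0798, 0.2614]
eef_rot: [2.577, 1.795, 0.0]
force: [1.0, -1.1, 0.8]
opening: 1.002
grip_force: 0.0
```

Request:
carry_out(
  commands=[
    [[2.1, 4.2, 0, 0, 0, 0.085, 100], [2.1, 4.2, 0, 0, 0, 0.085, 100], [2.1, 4.2, 0, 0, 0, 0.085, 100], [2.1, 4.2, 0, 0, 0, 0.085, 100], [2.1, 4.2, 0, 0, 0, 0.085, 100], [2.1, 4.2, 0, 0, 0, 0.085, 100], [2.1, 4.2, 0, 0, 0, 0.085, 100], [2.1, 4.2, 0, 0, 0, 0.085, 100], [0, 0, 0, 0, 0, 0, 100]],
  ],
)

```text
clock: 2.2
ee_pos: [0.5229, 0.2582, 0.2588]
eef_rot: [-1.826, -2.553, 0.003]
force: [-0.4, -0.9, 0.8]
opening: 1.0
grip_force: 0.0
```

Run:
```python
from h import *
im,P=grab('wrist'); save('w1',im)
o=bot.get_obs(); M=R.from_rotvec(o['eef_rot']).as_matrix()
print(o['clock'],o['ee_pos'],np.degrees(np.arctan2(M[1,1],M[0,1])),M[:,2],o['joint_positions'])
hsv=cv2.cvtColor(im,cv2.COLOR_RGB2HSV)
m=(np.hypot(P[...,0]-.55,P[...,1]-.285)<.06)&(P[...,2]>.17)&(P[...,2]<.21)&(hsv[...,1]>100)
g=P[m]; print(len(g),g.min(0),g.max(0))
if len(g): print((g.min(0)+g.max(0))/2,cv2.minAreaRect(g[:,:2].astype(np.float32)))
m=(abs(P[...,2]-.118)<.006)&(np.hypot(P[...,0]-.523,P[...,1]-.275)<.09); print(m.sum(),P[m].mean(0))
```

```text
2.25 [0.52239969 0.25599972 0.25949195] 18.681443606025994 [-3.40968016e-03 -8.77037176e-04 -9.99993802e-01] [ 2.48071750e-01  1.40824600e-01  1.47592215e+00 -1.30042525e-05
  1.52836656e+00 -7.79799167e-02]
1747 [0.53049911 0.25009761 0.1826392 ] [0.56978339 0.32487637 0.19455127]
[0.55014125 0.28748699 0.18859523] ((0.5510923266410828, 0.28719645738601685), (0.01770324818789959, 0.07566626369953156), 20.32277488708496)
2616 [0.52029935 0.27942508 0.11852859]
```

Request:
carry_out(
  commands=[
    [[1.5, 1.6, 0, 0, 0, 0.03, 100], [1.4, 1.5, 0, 0, 0, 0, 100], [0, 0, -3, 0, 0, 0, 100], [0, 0, -3, 0, 0, 0, 100], [0, 0, -3, 0, 0, 0, 100], [0, 0, -0.2, 0, 0, 0, 100], [0, 0, 0, 0, 0, 0, 8], [0, 0, 0, 0, 0, 0, 8], [0, 0, 0, 0, 0, 0, 8], [0, 0, 0, 0, 0, 0, 8], [0, 0, 0, 0, 0, 0, 8], [0, 0, 0, 0, 0, 0, 8]],
  ],
  grip_force=25,
)

```text
clock: 3.45
ee_pos: [0.5519, 0.2854, 0.1699]
eef_rot: [1.797, 2.577, 0.001]
force: [-0.4, -0.0, 0.2]
opening: 0.499
grip_force: 0.0
```

Request:
carry_out(
  commands=[
    [[0, 0, -0.2, 0, 0, 0, 8], [0, 0, 0, 0, 0, 0, 8], [0, 0, 0, 0, 0, 0, 8], [0, 0, 0, 0, 0, 0, 8], [0, 0, 0, 0, 0, 0, 8], [0, 0, 0, 0, 0, 0, 8], [0, 0, 0, 0, 0, 0, 8]],
  ],
)

```text
clock: 4.15
ee_pos: [0.5518, 0.2853, 0.1676]
eef_rot: [1.797, 2.577, 0.0]
force: [0.1, 0.7, 0.4]
opening: 0.077
grip_force: 0.0
```

Run:
```python
from h import *
im,P=grab('wrist'); t,T=grab('top'); save('w2',np.hstack([cv2.resize(im[:, :],(440,330)),cv2.resize(t[165:280,95:215],(345,330))]))
for X,i in((P,im),(T,t)):
    hsv=cv2.cvtColor(i,cv2.COLOR_RGB2HSV)
    m=(np.hypot(X[...,0]-.55,X[...,1]-.285)<.1)&(X[...,2]>.14)&(X[...,2]<.21)&(hsv[...,1]>100)
    g=X[m]; print(len(g)); 
    if len(g)>5: print(g.min(0),g.max(0),np.median(g,0))
```

```text
2604
[0.52539315 0.25035528 0.171395  ] [0.568645   0.33647208 0.20988461] [0.54722578 0.29999468 0.19211411]
40
[0.55126837 0.24990883 0.18669318] [0.56889683 0.27027736 0.20231982] [0.55871021 0.26007966 0.1934477 ]
```

View pics/w2.png

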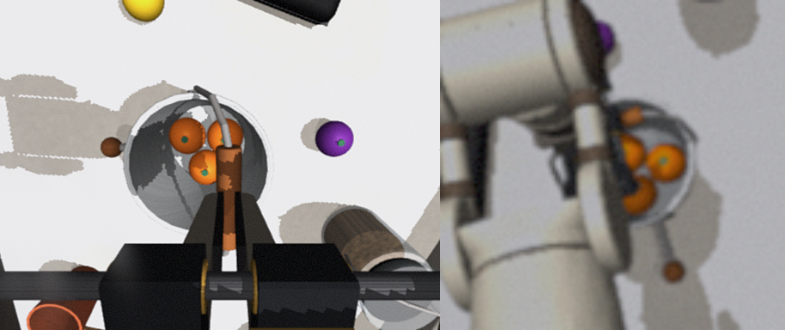

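The wrist picture shows the grip (230,190) between the two fingers, yet no force is reported. I'll command full closure and see what the sensors say.

Request:
carry_out(
  commands=[
    [[0, 0, 0, 0, 0, 0, 0], [0, 0, 0, 0, 0, 0, 0], [0, 0, 0, 0, 0, 0, 0], [0, 0, 0, 0, 0, 0, 0]],
  ],
  grip_force=25,
)

```text
clock: 4.65
ee_pos: [0.5518, 0.2853, 0.1675]
eef_rot: [1.797, 2.577, -0.0]
force: [0.1, -0.2, -0.1]
opening: 0.003
grip_force: 0.0
```

Run:
```python
from h import *
im,P=grab('wrist'); s,S=grab('scene'); save('w3',np.hstack([cv2.resize(im[130:384,130:384],(400,400)),cv2.resize(s[90:190,240:340],(400,400))]))
np.set_printoptions(precision=3,suppress=True)
for v in range(160,330,10): print(v,im[v,268],P[v,268], im[v,250],P[v,250])
```

```text
160 [152 116 100] [0.537 0.328 0.182] [231 120  37] [0.53  0.296 0.047]
170 [141 132 130] [0.539 0.323 0.186] [203  95  29] [0.534 0.285 0.044]
180 [178 105  56] [0.54  0.319 0.192] [164  74  21] [0.538 0.273 0.035]
190 [95 57 32] [0.542 0.314 0.193] [223 122  32] [0.541 0.265 0.043]
200 [94 56 30] [0.545 0.308 0.192] [226 135  36] [0.545 0.255 0.045]
210 [167  95  54] [0.547 0.303 0.193] [174  76  18] [0.549 0.243 0.041]
220 [122  71  39] [0.549 0.297 0.192] [89 88 89] [0.553 0.231 0.039]
230 [20  5 11] [0.549 0.296 0.204] [46 46 37] [0.54  0.291 0.201]
240 [17 11 12] [0.549 0.296 0.218] [46 42 40] [0.541 0.292 0.216]
250 [15 14  8] [0.549 0.296 0.227] [50 49 44] [0.541 0.293 0.228]
260 [22 16 12] [0.549 0.296 0.237] [51 48 39] [0.541 0.294 0.238]
270 [19 15 13] [0.549 0.295 0.244] [52 47 43] [0.542 0.293 0.246]
280 [34 17 14] [0.549 0.295 0.252] [49 48 42] [0.542 0.294 0.254]
290 [38 26 20] [0.55  0.293 0.255] [11 11 13] [0.537 0.314 0.291]
300 [48 49 52] [0.551 0.289 0.256] [21 19 17] [0.537 0.314 0.295]
310 [52 56 56] [0.553 0.285 0.257] [97 71 36] [0.538 0.313 0.297]
320 [32 28 32] [0.543 0.311 0.296] [147 112  49] [0.538 0.311 0.299]
```

View pics/w3.png

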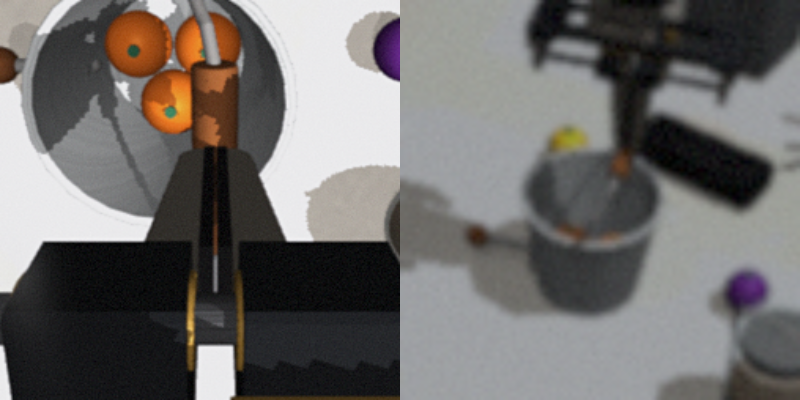

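The scene crop shows the fingertips at (625,140) sitting just above the grip at (622,165). In the wrist crop the shut fingers end at (215,150), on top of the grip. In depth the tips read about z 0.197, so the fingers are about 30 mm shorter than the reported TCP implies. I'll open, go 3 cm lower and close again; that keeps me above the rim either way.

Request:
carry_out(
  commands=[
    [[0, 0, 1, 0, 0, 0, 100], [0, 0, 0, 0, 0, 0, 100], [0, 0, 0, 0, 0, 0, 100], [0, 0, 0, 0, 0, 0, 100], [0, 0, 0, 0, 0, 0, 100], [0, 0, 0, 0, 0, 0, 100], [0, 0, 0, 0, 0, 0, 100], [0, 0, -1.5, 0, 0, 0, 100], [0, 0, -1.5, 0, 0, 0, 100], [0, 0, -1, 0, 0, 0, 100], [0, 0, 0, 0, 0, 0, 100]],
  ],
)

```text
clock: 5.85
ee_pos: [0.5498, 0.2847, 0.1342]
eef_rot: [-1.795, -2.574, 0.007]
force: [-0.2, 0.6, 0.2]
opening: 0.941
grip_force: 0.0
```

Request:
carry_out(
  commands=[
    [[0, 0, 0, 0, 0, 0, 8], [0, 0, 0, 0, 0, 0, 8], [0, 0, 0, 0, 0, 0, 8], [0, 0, 0, 0, 0, 0, 8], [0, 0, 0, 0, 0, 0, 8], [0, 0, 0, 0, 0, 0, 8], [0, 0, 0, 0, 0, 0, 8], [0, 0, 0, 0, 0, 0, 8], [0, 0, 0, 0, 0, 0, 8], [0, 0, 0, 0, 0, 0, 8]],
  ],
)

```text
clock: 6.85
ee_pos: [0.5518, 0.2853, 0.1375]
eef_rot: [-1.797, -2.577, 0.0]
force: [-0.5, 0.6, -0.3]
opening: 0.188
grip_force: 25.0
```

The grip is held: opening 17 mm at 25 N. I'll ease the grip force, swing the bail upright and slightly toward the knob, then grip firmly and lift.

Request:
carry_out(
  commands=[
    [[0, 0, 0, 0, 0, 0, 8], [-0.9, -0.3, 0.3, 0, 0, 0, 8], [-0.9, -0.4, 0.2, 0, 0, 0, 8], [-0.9, -0.3, 0, 0, 0, 0, 8], [-0.9, -0.4, 0, 0, 0, 0, 8], [0, 0, 0, 0, 0, 0, 8]],
  ],
  grip_force=4,
)

```text
clock: 7.45
ee_pos: [0.5139, 0.271, 0.1426]
eef_rot: [-1.796, -2.576, 0.002]
force: [-1.8, 0.3, 3.2]
opening: 0.193
grip_force: 4.0
```

Request:
carry_out(
  commands=[
    [[0, 0, 0, 0, 0, 0, 8], [0, 0, 0, 0, 0, 0, 8], [0, 0, 0.5, 0, 0, 0, 8], [0, 0, 1, 0, 0, 0, 8], [0, 0, 2, 0, 0, 0, 8], [0, 0, 2, 0, 0, 0, 8], [0, 0, 2, 0, 0, 0, 8], [0, 0, 2, 0, 0, 0, 8], [0, 0, 2, 0, 0, 0, 8], [0, 0, 1.5, 0, 0, 0, 8], [0, 0, 0, 0, 0, 0, 8], [0, 0, 0, 0, 0, 0, 8]],
  ],
  grip_force=35,
)

```text
clock: 8.65
ee_pos: [0.5156, 0.2712, 0.2718]
eef_rot: [-1.797, -2.576, 0.001]
force: [-0.7, -0.5, -6.4]
opening: 0.186
grip_force: 35.0
```

Run:
```python
from h import *
print(bot.grip_point_offset); o=bot.get_obs(); print(o['ee_pos'],o['force'],o['opening'],o['joint_positions'])
s,S=grab('scene'); w,P=grab('wrist'); save('lift',np.hstack([cv2.resize(w,(400,300)),cv2.resize(s[60:210,210:410],(400,300))]))
r=S[(S[...,2]>.1)&(S[...,2]<.26)&(np.hypot(S[...,0]-.523,S[...,1]-.275)<.1)]
print(r.min(0),r.max(0))
```

```text
0.0187
[0.51561963 0.27116357 0.27179522] [-0.73541258 -0.51187099 -6.37475823] 0.18604297392020705 [ 2.76929329e-01  1.36637123e-01  1.45674687e+00 -1.14647388e-04
  1.54910812e+00 -7.59340322e-02]
[0.43123968 0.20015732 0.12654476] [0.59518565 0.34273448 0.25893295]
```

View pics/lift.png

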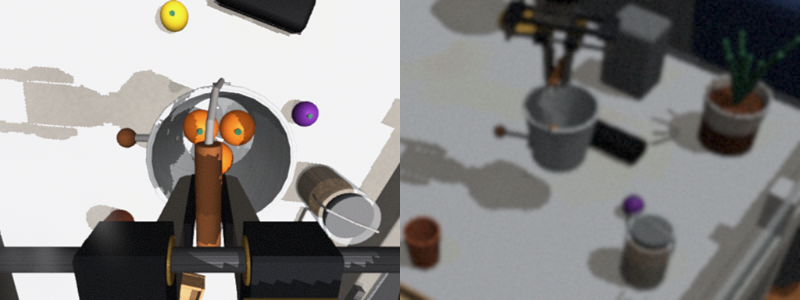

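The wrist image shows the pail hanging level from the bail grip (205,180) with all three oranges inside. The scene view shows it well off the sill. Next I carry it over while turning it by -1.84 rad.

Request:
carry_out(
  commands=[
    [[0.1, -0.5, 0, 0, 0, -0.04, 8], [0.2, -1.0, 0, 0, 0, -0.07, 8], [0.2, -1.4, 0, 0, 0, -0.1, 8], [0.2, -1.4, 0, 0, 0, -0.1, 8], [0.2, -1.4, 0, 0, 0, -0.1, 8], [0.2, -1.4, 0, 0, 0, -0.1, 8], [0.2, -1.4, 0, 0, 0, -0.1, 8], [0.2, -1.4, 0, 0, 0, -0.1, 8], [0.2, -1.4, 0, 0, 0, -0.1, 8], [0.2, -1.4, 0, 0, 0, -0.1, 8], [0.2, -1.4, 0, 0, 0, -0.1, 8], [0.2, -1.4, 0, 0, 0, -0.1, 8]],
  ],
)

```text
clock: 9.95
ee_pos: [0.5381, 0.1158, 0.2711]
eef_rot: [-2.887, -1.237, 0.004]
force: [1.0, -0.3, -5.3]
opening: 0.182
grip_force: 35.0
```

Request:
carry_out(
  commands=[
    [[0.2, -1.4, 0, 0, 0, -0.1, 8], [0.2, -1.4, 0, 0, 0, -0.1, 8], [0.2, -1.4, 0, 0, 0, -0.1, 8], [0.2, -1.4, 0, 0, 0, -0.1, 8], [0.2, -1.4, 0, 0, 0, -0.1, 8], [0.2, -1.4, 0, 0, 0, -0.1, 8], [0.2, -1.4, 0, 0, 0, -0.08, 8], [0.2, -1.0, 0, 0, 0, -0.04, 8], [0.2, -0.6, 0, 0, 0, -0.02, 8], [0, 0, 0, 0, 0, 0, 8], [0, 0, 0, 0, 0, 0, 8], [0, 0, 0, 0, 0, 0, 8]],
  ],
)

```text
clock: 11.15
ee_pos: [0.5567, 0.0029, 0.2725]
eef_rot: [-3.139, -0.118, 0.0]
force: [1.3, 0.6, -4.5]
opening: 0.189
grip_force: 35.0
```

Run:
```python
from h import *
o=bot.get_obs(); M=R.from_rotvec(o['eef_rot']).as_matrix()
print(o['clock'],o['ee_pos'],np.degrees(np.arctan2(M[1,1],M[0,1])),o['force'],o['joint_positions'])
w,P=grab('wrist'); s,S=grab('scene'); 
save('carry',np.hstack([cv2.resize(w,(400,300)),cv2.resize(s[90:290,130:396],(400,300))]))
for X in(P,S):
    m=(X[...,2]>.225)&(X[...,2]<.258)&(np.hypot(X[...,0]-.557,X[...,1])<.09); p=X[m]
    print(len(p),p.min(0),p.max(0))
hsv=cv2.cvtColor(w,cv2.COLOR_RGB2HSV)
m=(hsv[...,1]>90)&(hsv[...,0]<20)&(P[...,2]>.12)&(P[...,2]<.2)&(np.hypot(P[...,0]-.557,P[...,1])>.09)&(np.hypot(P[...,0]-.557,P[...,1])<.15)
print('knob',m.sum(),P[m].mean(0))
```

```text
11.15 [0.55667528 0.00294224 0.27249357] -85.70225611461811 [ 1.27454808  0.58282413 -4.54063048] [-2.12034951e-01  6.74571335e-02  1.52982659e+00  3.68425345e-04
  1.54448458e+00  1.28374186e+00]
7115 [ 0.48559296 -0.07818345  0.2250017 ] [0.63452108 0.06227656 0.25795029]
475 [ 0.48471571 -0.081559    0.2250768 ] [0.63255108 0.05505054 0.25664809]
knob 444 [0.55226804 0.1058811  0.16599826]
```

View pics/carry.png

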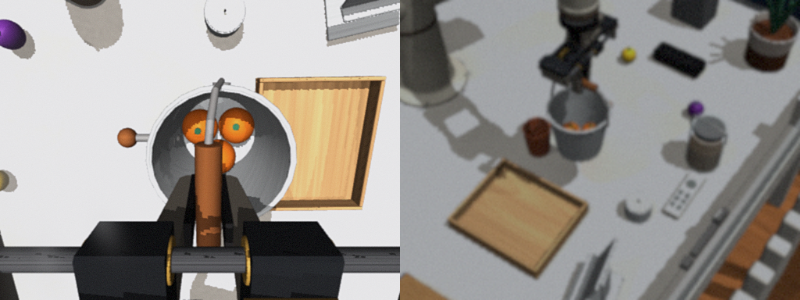

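The pail hangs at (0.560,-0.010) with its knob away from the tray, and the cup at (537,135) is clear. I'll shift 6 mm away from the tray and lower it.

Request:
carry_out(
  commands=[
    [[0, 0.6, -1, 0, 0, 0.01, 8], [0, 0, -2, 0, 0, 0, 8], [0, 0, -2, 0, 0, 0, 8], [0, 0, -2, 0, 0, 0, 8], [0, 0, -2, 0, 0, 0, 8], [0, 0, -1.5, 0, 0, 0, 8], [0, 0, -1, 0, 0, 0, 8], [0, 0, -0.5, 0, 0, 0, 8], [0, 0, -0.3, 0, 0, 0, 8], [0, 0, -0.3, 0, 0, 0, 8], [0, 0, -0.2, 0, 0, 0, 8], [0, 0, 0, 0, 0, 0, 8]],
  ],
)

```text
clock: 12.45
ee_pos: [0.5569, 0.0083, 0.1447]
eef_rot: [3.139, 0.131, 0.0]
force: [0.0, -0.9, -4.7]
opening: 0.185
grip_force: 35.0
```

Request:
carry_out(
  commands=[
    [[0, 0, -0.2, 0, 0, 0, 8], [0, 0, -0.2, 0, 0, 0, 8], [0, 0, -0.1, 0, 0, 0, 8], [0, 0, 0, 0, 0, 0, 8]],
  ],
)

```text
clock: 12.85
ee_pos: [0.5583, 0.007, 0.1425]
eef_rot: [3.136, 0.131, 0.006]
force: [-3.7, -2.6, 7.4]
opening: 0.185
grip_force: 35.0
```

It's down. I'll relax the grip, lean the bail a bit further toward the knob, release and rise.

Request:
carry_out(
  commands=[
    [[0, 0, 0.1, 0, 0, 0, 8], [0, 0, 0.1, 0, 0, 0, 8], [-0.1, 0.7, -0.1, 0, 0, 0, 8], [0, 0.7, -0.2, 0, 0, 0, 8], [0, 0, 0, 0, 0, 0, 8], [0, 0, 0, 0, 0, 0, 100], [0, 0, 0, 0, 0, 0, 100], [0, 0, 0, 0, 0, 0, 100], [0, 0, 0, 0, 0, 0, 100], [0, 0, 0, 0, 0, 0, 100], [0, 0, 0, 0, 0, 0, 100], [0, 0, 0, 0, 0, 0, 100]],
  ],
  grip_force=4,
)

```text
clock: 14.05
ee_pos: [0.5558, 0.0223, 0.1385]
eef_rot: [-3.139, -0.131, 0.0]
force: [-0.1, -0.6, 0.5]
opening: 0.781
grip_force: 0.0
```

Request:
carry_out(
  commands=[
    [[0, 0, 2, 0, 0, 0, 100], [0, 0, 3, 0, 0, 0, 100], [0, 0, 4, 0, 0, 0, 100], [0, 2, 5, 0, 0, 0.1, 100], [0, 4, 0, 0, 0, 0.15, 100], [0, 4, 0, 0, 0, 0.15, 100], [0, 4, 0, 0, 0, 0.15, 100], [0, 0, 0, 0, 0, 0.15, 100], [0, 0, 0, 0, 0, 0.15, 100], [0, 0, 0, 0, 0, 0, 100]],
  ],
)

```text
clock: 15.05
ee_pos: [0.5556, 0.1613, 0.2749]
eef_rot: [-2.805, -1.416, 0.0]
force: [-0.1, 0.4, 0.1]
opening: 0.998
grip_force: 0.0
```

```bash
cat > loc.py <<'E'
from h import *
o=bot.get_obs(); M=R.from_rotvec(o['eef_rot']).as_matrix()
print(o['clock'],o['ee_pos'],np.degrees(np.arctan2(M[1,1],M[0,1])),o['force'],o['joint_positions'])
for n in('wrist','top','scene'):
    w,P=grab(n); hsv=cv2.cvtColor(w,cv2.COLOR_RGB2HSV); D=np.hypot(P[...,0]-.557,P[...,1])
    p=P[(abs(P[...,2]-.119)<.004)&(D<.09)&(hsv[...,1]<80)]
    if len(p)>20:
        (c,r)=cv2.minEnclosingCircle(p[:,:2].astype(np.float32)); print(n,'rim',len(p),c,r)
    p=P[(hsv[...,1]>90)&(hsv[...,0]<20)&(P[...,2]>.015)&(P[...,2]<.06)&(D>.09)&(D<.15)&(P[...,1]>.06)]
    if len(p)>3: print(n,'knob',len(p),(p.min(0)+p.max(0))/2,p.max(0)-p.min(0))
    p=P[(hsv[...,1]>90)&(hsv[...,0]<20)&(P[...,2]>.16)&(P[...,2]<.2)&(D<.09)]
    if len(p)>3: print(n,'grip',len(p),(p.min(0)+p.max(0))/2)
    p=P[(hsv[...,1]>90)&(hsv[...,0]<20)&(P[...,2]>.02)&(P[...,2]<.1)&(np.hypot(P[...,0]-.42,P[...,1])<.06)]
    if len(p)>3: print(n,'cup',len(p),(p.min(0)+p.max(0))/2,p.max(0)-p.min(0))
E
python3 loc.py
```

```text
15.05 [0.55564259 0.16125395 0.27488842] -36.43563509655615 [-0.05511813  0.41583559  0.09060418] [ 7.37195386e-02  1.24507811e-01  1.46408066e+00 -2.47919718e-05
  1.55316432e+00  7.09641769e-01]
wrist rim 1082 (0.559630274772644, -0.0014097229577600956) 0.07397454977035522
wrist knob 220 [0.54947569 0.11276955 0.03744893] [0.02328586 0.02324773 0.01293832]
wrist grip 838 [0.53476178 0.0244222  0.17796274]
wrist cup 1711 [4.18128366e-01 6.07011856e-05 5.33486403e-02] [0.06802735 0.06638625 0.06666665]
top rim 232 (0.5568093657493591, -0.006306344643235207) 0.07528942078351974
top knob 32 [0.547231   0.11014766 0.04142293] [0.01700987 0.01621147 0.01552745]
top grip 160 [0.55562545 0.02473064 0.19060883]
top cup 212 [ 0.41617876 -0.00289335  0.05674604] [0.06956726 0.06720719 0.07249336]
scene rim 161 (0.5584522485733032, -0.010512439534068108) 0.07423318922519684
scene grip 60 [0.55759755 0.02001944 0.19233049]
scene cup 344 [ 0.41659341 -0.00711214  0.0560545 ] [0.06971698 0.07014555 0.06992785]
```

The pail stands at (0.5585,-0.005) with the knob at (0.549,0.112,0.031). To pinch the knob I turn the tool by 0.716 rad and descend to a reported TCP z of about -0.017, which puts the real tips near 0.012.

Request:
carry_out(
  commands=[
    [[-0.2, -1.2, -2, 0, 0, 0.12, 100], [-0.1, -1.2, -2, 0, 0, 0.12, 100], [-0.1, -1.2, -2, 0, 0, 0.12, 100], [-0.1, -1.3, -2, 0, 0, 0.12, 100], [-0.1, 0, -2, 0, 0, 0.12, 100], [-0.1, 0, -2, 0, 0, 0.116, 100], [0, 0, 0, 0, 0, 0, 100], [0, 0, 0, 0, 0, 0, 100]],
  ],
)

```text
clock: 16.0
ee_pos: [0.5488, 0.1117, 0.1553]
eef_rot: [-2.137, -2.303, 0.0]
force: [0.5, -0.6, -0.0]
opening: 0.999
grip_force: 0.0
```

```bash
python3 loc.py | grep -v -e cup -e top; python3 -c "
from h import *
print(np.array(bot.calibration('wrist')['hand_eye']))"
```

```text
16.0 [0.54884242 0.11167318 0.1553063 ] 4.274960770717514 [ 0.53459111 -0.61092047 -0.04554041] [-1.50185469e-02  1.46372615e-01  1.67591019e+00  9.14018983e-06
  1.31938827e+00 -8.96329612e-02]
wrist rim 1830 (0.5590397715568542, -0.005364335607737303) 0.07093013823032379
wrist knob 436 [0.54877482 0.11243931 0.03692337] [0.02364387 0.02347607 0.01317863]
wrist grip 3277 [0.54545474 0.0237523  0.17956319]
scene rim 184 (0.5588181614875793, -0.011188682168722153) 0.07568725943565369
scene grip 60 [0.55774349 0.01989748 0.19210715]
[[ 9.05884713e-05 -9.58162276e-01 -2.86225514e-01  8.19793631e-02]
 [ 9.99999947e-01  1.76156526e-04 -2.73204404e-04 -7.25963463e-06]
 [ 3.12194645e-04 -2.86225474e-01  9.58162241e-01 -1.96465577e-01]
 [ 0.00000000e+00  0.00000000e+00  0.00000000e+00  1.00000000e+00]]
```

Aligned within 1 mm, so I descend and pinch.

Request:
carry_out(
  commands=[
    [[0, 0.1, -3, 0, 0, 0, 100], [0, 0, -3, 0, 0, 0, 100], [0, 0, -3, 0, 0, 0, 100], [0, 0, -3, 0, 0, 0, 100], [0, 0, -2, 0, 0, 0, 100], [0, 0, -1.5, 0, 0, 0, 100], [0, 0, -1, 0, 0, 0, 100], [0, 0, -0.7, 0, 0, 0, 100], [0, 0, 0, 0, 0, 0, 100]],
  ],
)

```text
clock: 17.05
ee_pos: [0.5488, 0.1129, -0.0172]
eef_rot: [-2.132, -2.307, 0.0]
force: [-0.2, 0.0, 0.0]
opening: 0.999
grip_force: 0.0
```

Request:
carry_out(
  commands=[
    [[0, 0, 0, 0, 0, 0, 10], [0, 0, 0, 0, 0, 0, 10], [0, 0, 0, 0, 0, 0, 10], [0, 0, 0, 0, 0, 0, 10], [0, 0, 0, 0, 0, 0, 10], [0, 0, 0, 0, 0, 0, 10], [0, 0, 0, 0, 0, 0, 10], [0, 0, 0, 0, 0, 0, 10], [0, 0, 0, 0, 0, 0, 10], [0, 0, 0, 0, 0, 0, 10]],
  ],
  grip_force=30,
)

```text
clock: 18.05
ee_pos: [0.5488, 0.1129, -0.0171]
eef_rot: [2.132, 2.307, 0.0]
force: [0.2, -0.6, -0.0]
opening: 0.263
grip_force: 30.0
```

The knob is held, with 24 mm between the pads. I tip the pail first about its foot edge, then over the tray's edge.

Request:
carry_out(
  commands=[
    [[0, -0.3, 1.1, 0, 0, 0, 10], [0, -0.3, 1.2, 0, 0, 0, 10], [0.1, -0.4, 1.2, 0, 0, 0, 10], [0, -0.6, 1.1, 0, 0, 0, 10], [0.1, -0.6, 1.1, 0, 0, 0, 10], [0, -0.6, 1.1, 0, 0, 0, 10], [0.1, -0.6, 1.1, 0, 0, 0, 10], [0, -0.6, 1.1, 0, 0, 0, 10], [0.1, -0.6, 1.1, 0, 0, 0, 10], [0, -0.6, 1.1, 0, 0, 0, 10], [0.1, -0.6, 1.0, 0, 0, 0, 10], [0, 0, 0, 0, 0, 0, 10]],
  ],
)

```text
clock: 19.25
ee_pos: [0.5549, 0.0537, 0.1067]
eef_rot: [2.132, 2.304, 0.002]
force: [-1.5, 1.5, -0.7]
opening: 0.263
grip_force: 30.0
```

Run:
```python
from h import *
o=bot.get_obs(); print(o['ee_pos'],o['force'],o['opening'],o['grip_force'])
w,P=grab('wrist'); s,S=grab('scene')
save('tip1',np.hstack([cv2.resize(w,(400,300)),cv2.resize(s[90:290,130:396],(400,300))]))
```

```text
[0.55490086 0.05369888 0.10670145] [-1.49699695  1.527117   -0.66397871] 0.2630425801484602 29.999620020389557
```

View pics/tip1.png

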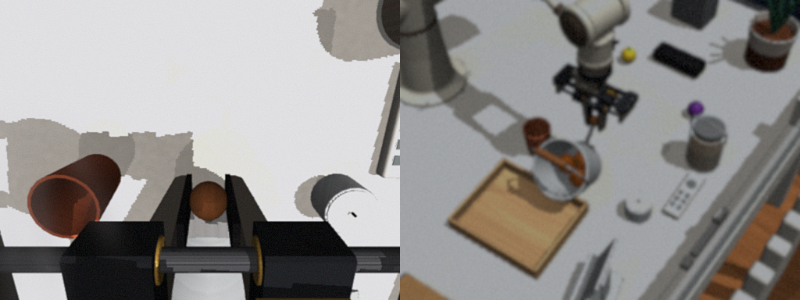

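The knob (208,200) is held between the fingers. The pail at (565,165) leans over the tray's edge, still holding its fruit. I continue slowly.

Request:
carry_out(
  commands=[
    [[0.1, -0.9, 0.8, 0, 0, 0, 10], [0.1, -0.9, 0.8, 0, 0, 0, 10], [0, -0.9, 0.8, 0, 0, 0, 10], [0.1, -0.9, 0.8, 0, 0, 0, 10], [0.1, -0.9, 0.8, 0, 0, 0, 10], [0, -0.7, 0.4, 0, 0, 0, 10], [0.1, -0.7, 0.4, 0, 0, 0, 10], [0, -0.7, 0.3, 0, 0, 0, 10], [0.1, -0.7, 0.3, 0, 0, 0, 10], [0, -0.7, 0.3, 0, 0, 0, 10], [0.1, -0.7, 0.2, 0, 0, 0, 10], [0, 0, 0, 0, 0, 0, 10]],
  ],
)

```text
clock: 20.55
ee_pos: [0.5609, -0.0331, 0.1642]
eef_rot: [2.133, 2.306, -0.0]
force: [-0.1, 1.0, -2.0]
opening: 0.262
grip_force: 30.0
```

Request:
carry_out(
  commands=[
    [[0.1, -0.5, 0.2, 0, 0, 0, 10], [0, -0.5, 0.2, 0, 0, 0, 10], [0.1, -0.5, 0.2, 0, 0, 0, 10], [0, -0.5, 0.2, 0, 0, 0, 10], [0.1, -0.5, 0.2, 0, 0, 0, 10], [0, -0.5, 0.2, 0, 0, 0, 10], [0.1, -0.6, 0.3, 0, 0, 0, 10], [0, -0.6, 0.3, 0, 0, 0, 10], [0.1, -0.6, 0.3, 0, 0, 0, 10], [0, -0.6, 0.3, 0, 0, 0, 10], [0.1, -0.6, 0.3, 0, 0, 0, 10], [0, -0.6, 0.2, 0, 0, 0, 10]],
  ],
)

```text
clock: 21.75
ee_pos: [0.5671, -0.0988, 0.1936]
eef_rot: [2.131, 2.307, 0.0]
force: [-0.8, 0.4, -2.7]
opening: 0.261
grip_force: 30.0
```

Request:
carry_out(
  commands=[
    [[0, 0, 0, 0, 0, 0, 10], [0, 0, 0, 0, 0, 0, 10], [0, 0, 0, 0, 0, 0, 10], [0, 0, 0, 0, 0, 0, 10], [0, 0, 0, 0, 0, 0, 10], [0, 0, 0, 0, 0, 0, 10], [0, 0, 0, 0, 0, 0, 10]],
  ],
)

```text
clock: 22.45
ee_pos: [0.5668, -0.098, 0.1929]
eef_rot: [-2.132, -2.307, -0.0]
force: [0.2, 0.2, -3.3]
opening: 0.263
grip_force: 30.0
```

Run:
```python
from h import *
o=bot.get_obs(); print(o['clock'],o['ee_pos'],o['force'],o['opening'],o['grip_force'],o['joint_positions'])
w,P=grab('top'); s,S=grab('scene')
save('tip2',np.hstack([cv2.resize(w[160:290,230:380],(400,346)),cv2.resize(s[110:283,150:350],(400,346))]))
```

```text
22.45 [ 0.56675011 -0.09802726  0.19293536] [ 0.24771843  0.24247121 -3.25107204] 0.26264693541639433 29.999236464500427 [-3.81296890e-01  1.55320536e-01  1.59022547e+00  4.19262090e-05
  1.39611562e+00 -4.60397681e-01]
```

View pics/tip2.png

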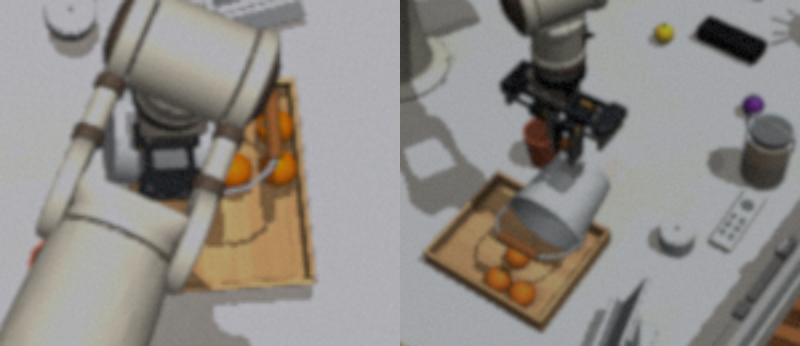

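The scene view shows all three clementines in the tray, at (516,255), (498,278) and (522,292), and the pail empty. Before going back I'll check the tilt from depth.

Run:
```python
from h import *
u=np.array([.085,-.996]); v=np.array([.996,.085]); k=np.array([.567,-.098])
for n in('scene','wrist','top'):
    s,S=grab(n); hsv=cv2.cvtColor(s,cv2.COLOR_RGB2HSV)
    d=S[...,:2]-k; h=d@u; y=d@v
    m=(abs(y)<.075)&(h>-.12)&(h<.16)&(S[...,2]>.05)&(S[...,2]<.24)&(hsv[...,1]<70)
    print(n,m.sum())
    for a in np.arange(-.12,.15,.02):
        q=m&(h>=a)&(h<a+.02)
        if q.sum()>5: print(round(a+.01,2),q.sum(),S[q][:,2].min().round(3),np.percentile(S[q][:,2],97).round(3), y[q].min().round(3),y[q].max().round(3))
    o=(hsv[...,0]<20)&(hsv[...,1]>180)&(hsv[...,2]>130)&(S[...,2]<.07)&(np.hypot(S[...,0]-.52,S[...,1]+.19)<.16)
    print('orange',o.sum(),S[o].min(0),S[o].max(0))
```

```text
scene 1615
-0.03 96 0.116 0.178 -0.045 0.052
-0.01 163 0.109 0.192 -0.047 0.054
0.01 206 0.113 0.235 -0.046 0.057
0.03 265 0.053 0.181 -0.057 0.06
0.05 382 0.051 0.18 -0.065 0.063
0.07 365 0.05 0.181 -0.074 0.073
0.09 86 0.119 0.183 -0.075 0.073
0.11 18 0.12 0.132 -0.074 0.07
0.13 27 0.13 0.139 -0.063 0.063
0.15 7 0.132 0.14 -0.047 0.044
orange 209 [ 0.52618349 -0.28663802  0.0352344 ] [ 0.6127105  -0.21539833  0.05977147]
wrist 16871
-0.05 2776 0.076 0.161 -0.052 0.05
-0.03 3902 0.134 0.181 -0.053 0.053
-0.01 4300 0.133 0.236 -0.056 0.054
0.01 2197 0.131 0.178 -0.058 0.058
0.03 763 0.13 0.164 -0.061 0.06
0.05 1050 0.11 0.179 -0.071 0.071
0.07 1745 0.113 0.181 -0.075 0.075
0.09 138 0.118 0.182 -0.074 0.074Traceback (most recent call last):
  File "<stdin>", line 12, in <module>
    return umr_minimum(a, axis, None, out, keepdims, initial, where)
ValueError: zero-size array to reduction operation minimum which has no identity
```

All three fruit lie in the tray and the tilt is about 97–99°, already past the mark. I'll nudge it a little further for margin, then reverse the path.

Request:
carry_out(
  commands=[
    [[0.1, -0.5, 0.4, 0, 0, 0, 10], [0, -0.5, 0.4, 0, 0, 0, 10], [0.1, -0.5, 0.4, 0, 0, 0, 10], [0, 0, 0.3, 0, 0, 0, 10], [0, 0, 0, 0, 0, 0, 10], [0, 0, 0, 0, 0, 0, 10], [0, 0, 0, 0, 0, 0, 10], [0, 0, 0, 0, 0, 0, 10]],
  ],
)

```text
clock: 23.45
ee_pos: [0.5686, -0.113, 0.2077]
eef_rot: [-2.131, -2.307, 0.0]
force: [-0.1, -1.0, -4.0]
opening: 0.262
grip_force: 30.0
```

Run:
```python
from h import *
o=bot.get_obs(); print(o['clock'],o['ee_pos'],o['force'])
u=np.array([.085,-.996]); v=np.array([.996,.085]); k=o['ee_pos'][:2]
s,S=grab('scene'); hsv=cv2.cvtColor(s,cv2.COLOR_RGB2HSV)
d=S[...,:2]-k; h=d@u; y=d@v
m=(abs(y)<.075)&(h>-.12)&(h<.16)&(S[...,2]>.05)&(S[...,2]<.24)&(hsv[...,1]<70)
for a in np.arange(-.06,.13,.02):
    q=m&(h>=a)&(h<a+.02)
    if q.sum()>5: print(round(a+.01,2),q.sum(),S[q][:,2].min().round(3),np.percentile(S[q][:,2],97).round(3))
```

```text
23.45 [ 0.56862416 -0.11295276  0.20770409] [-0.05828278 -0.96022882 -3.99242796]
-0.03 96 0.126 0.195
-0.01 149 0.127 0.199
0.01 212 0.121 0.222
0.03 252 0.069 0.195
0.05 391 0.066 0.195
0.07 412 0.059 0.196
0.09 97 0.134 0.199
0.11 22 0.139 0.148
0.13 25 0.144 0.154
```

It hangs free at about 97–98°. Now I go back along the same path.

Request:
carry_out(
  commands=[
    [[-0.1, 1, -0.5, 0, 0, 0, 10], [-0.1, 1, -0.5, 0, 0, 0, 10], [0, 1, -0.6, 0, 0, 0, 10], [-0.1, 1, -0.6, 0, 0, 0, 10], [-0.1, 1, -0.6, 0, 0, 0, 10], [-0.1, 1, -0.6, 0, 0, 0, 10], [-0.1, 1, -0.6, 0, 0, 0, 10], [-0.1, 1, -0.5, 0, 0, 0, 10], [-0.1, 1, -0.4, 0, 0, 0, 10], [0, 1, -0.5, 0, 0, 0, 10], [-0.1, 1, -0.5, 0, 0, 0, 10], [-0.1, 1, -0.5, 0, 0, 0, 10]],
  ],
)

```text
clock: 24.7
ee_pos: [0.5621, 0.0093, 0.1486]
eef_rot: [2.127, 2.304, 0.012]
force: [-0.6, 6.2, 10.0]
opening: 0.266
grip_force: 30.0
```

```bash
cat > tilt.py <<'E'
from h import *
o=bot.get_obs(); print(o['clock'],o['ee_pos'],o['force'],o['opening'])
u=np.array([.085,-.996]); v=np.array([.996,.085]); k=o['ee_pos'][:2]
s,S=grab('scene'); hsv=cv2.cvtColor(s,cv2.COLOR_RGB2HSV)
d=S[...,:2]-k; h=d@u; y=d@v
m=(abs(y)<.075)&(h>-.12)&(h<.22)&(S[...,2]>.012)&(S[...,2]<.22)&(hsv[...,1]<70)
for a in np.arange(-.06,.22,.02):
    q=m&(h>=a)&(h<a+.02)
    if q.sum()>5: print(round(a+.01,2),q.sum(),S[q][:,2].min().round(3),np.percentile(S[q][:,2],97).round(3))
E
python3 tilt.py
```

```text
24.7 [0.5621398 0.0093325 0.1486158] [-0.61084213  6.18821393  9.98973029] 0.26609670356523535
-0.01 24 0.111 0.215
0.01 190 0.071 0.217
0.03 162 0.03 0.147
0.05 223 0.028 0.156
0.07 274 0.034 0.165
0.09 299 0.02 0.176
0.11 209 0.015 0.178
0.13 149 0.046 0.13
0.15 40 0.013 0.153
0.17 30 0.147 0.166
0.19 12 0.16 0.167
```

The pail is wedged slightly against the tray edge, with 10 N of strut force. I'll back off along the edge-to-knob line and follow a wider arc.

Request:
carry_out(
  commands=[
    [[0, 0.4, 0.6, 0, 0, 0, 10], [0, 0.4, 0.6, 0, 0, 0, 10], [-0.1, 0.8, -0.4, 0, 0, 0, 10], [0, 0.8, -0.5, 0, 0, 0, 10], [-0.1, 0.8, -0.6, 0, 0, 0, 10], [-0.1, 0.7, -0.7, 0, 0, 0, 10], [0, 0.7, -0.7, 0, 0, 0, 10], [0, 0, 0, 0, 0, 0, 10]],
  ],
)

```text
clock: 25.55
ee_pos: [0.5548, 0.0544, 0.1256]
eef_rot: [-2.129, -2.307, 0.001]
force: [-0.2, 2.0, 1.2]
opening: 0.265
grip_force: 30.0
```

```bash
python3 tilt.py
```

```text
25.55 [0.55478586 0.05438849 0.12556807] [-0.15916695  2.04465219  1.24980298] 0.2651117607264476
-0.01 17 0.159 0.212
0.01 177 0.066 0.217
0.03 145 0.024 0.133
0.05 211 0.012 0.135
0.07 221 0.016 0.148
0.09 202 0.022 0.166
0.11 205 0.024 0.169
0.13 160 0.036 0.125
0.15 186 0.013 0.139
0.17 36 0.045 0.166
0.19 29 0.014 0.169
```

Tilt is now about 60° and the load is light. I continue about the foot edge, with the knob moving outward and down.

Request:
carry_out(
  commands=[
    [[-0.1, 1.0, -0.8, 0, 0, 0, 10], [-0.1, 1.0, -0.8, 0, 0, 0, 10], [-0.1, 1.0, -0.8, 0, 0, 0, 10], [-0.1, 1.0, -0.8, 0, 0, 0, 10], [0, 0.8, -0.7, 0, 0, 0, 10], [-0.1, 0.8, -0.7, 0, 0, 0, 10], [-0.1, 0.8, -0.8, 0, 0, 0, 10], [-0.1, 0.8, -0.8, 0, 0, 0, 10], [0, 0, 0, 0, 0, 0, 10]],
  ],
)

```text
clock: 26.5
ee_pos: [0.5493, 0.128, 0.0653]
eef_rot: [-2.13, -2.309, -0.006]
force: [0.4, 5.8, 5.1]
opening: 0.258
grip_force: 30.0
```

```bash
python3 tilt.py
```

```text
26.5 [0.54927534 0.12801323 0.06529357] [0.39200017 5.79540135 5.102837  ] 0.257768556654055
-0.01 52 0.097 0.218
0.01 156 0.089 0.215
0.03 188 0.09 0.219
0.05 79 0.04 0.095
0.07 178 0.029 0.135
0.09 268 0.016 0.165
0.11 186 0.012 0.154
0.13 138 0.012 0.143
0.15 185 0.029 0.199
0.17 89 0.051 0.202
0.19 70 0.074 0.107
0.21 16 0.02 0.099
```

Request:
carry_out(
  commands=[
    [[0, 0.6, 0, 0, 0, 0, 10], [0, 0.7, -0.9, 0, 0, 0, 10], [-0.1, 0.7, -0.9, 0, 0, 0, 10], [-0.1, 0.7, -1.0, 0, 0, 0, 10], [0, 0.6, -1.0, 0, 0, 0, 10], [0, 0.5, -1.0, 0, 0, 0, 10], [-0.1, 0.4, -1.0, 0, 0, 0, 10], [0, 0, 0, 0, 0, 0, 10]],
  ],
)

```text
clock: 27.35
ee_pos: [0.544, 0.167, 0.0047]
eef_rot: [-2.13, -2.306, 0.004]
force: [-0.2, -0.4, -1.0]
opening: 0.263
grip_force: 30.0
```

```bash
python3 tilt.py
```

```text
27.35 [0.54402642 0.16703176 0.00472343] [-0.18192413 -0.44913389 -1.03126031] 0.2626303213969865
-0.03 14 0.131 0.166
-0.01 108 0.039 0.218
0.01 155 0.034 0.218
0.03 327 0.123 0.217
0.05 48 0.015 0.122
0.07 397 0.013 0.134
0.09 196 0.012 0.134
0.11 219 0.012 0.197
0.13 135 0.015 0.142
0.15 118 0.014 0.125
0.17 148 0.012 0.122
0.19 69 0.078 0.122
```

Nearly upright now. I set it down fully, then release.

Request:
carry_out(
  commands=[
    [[0, 0.1, -0.7, 0, 0, 0, 10], [0, 0.1, -0.7, 0, 0, 0, 10], [0, 0, -0.5, 0, 0, 0, 10], [0, 0, -0.2, 0, 0, 0, 10], [0, 0, 0, 0, 0, 0, 10]],
  ],
)

```text
clock: 27.9
ee_pos: [0.5455, 0.1689, -0.0144]
eef_rot: [-2.132, -2.307, 0.001]
force: [0.0, 2.5, 0.3]
opening: 0.258
grip_force: 30.0
```

Request:
carry_out(
  commands=[
    [[0, 0, 0, 0, 0, 0, 10], [0, 0, 0, 0, 0, 0, 10], [0, 0, 0, 0, 0, 0, 60], [0, 0, 0, 0, 0, 0, 100], [0, 0, 0, 0, 0, 0, 100], [0, 0, 0, 0, 0, 0, 100], [0, 0, 0, 0, 0, 0, 100], [0, 0, 0, 0, 0, 0, 100], [0, 0, 0, 0, 0, 0, 100], [0, 0, 0, 0, 0, 0, 100], [0, 0, 0, 0, 0, 0, 100]],
  ],
  grip_force=4,
)

```text
clock: 29.0
ee_pos: [0.5458, 0.1689, -0.014]
eef_rot: [2.132, 2.307, 0.0]
force: [0.4, 0.5, 0.6]
opening: 0.996
grip_force: 0.0
```

Request:
carry_out(
  commands=[
    [[0, 0, 2, 0, 0, 0, 100], [0, 0, 3, 0, 0, 0, 100], [0, 0, 4, 0, 0, 0, 100], [0, 0, 5, 0, 0, 0, 100], [0, 1, 5, 0, 0, 0, 100], [0, 4, 5, 0, 0, 0, 100], [0, 4, 0, 0, 0, 0, 100], [0, 4, 0, 0, 0, 0, 100], [0, 4, 0, 0, 0, 0, 100], [0, 0, 0, 0, 0, 0, 100], [0, 0, 0, 0, 0, 0, 100]],
  ],
)

```text
clock: 30.1
ee_pos: [0.5454, 0.3302, 0.2136]
eef_rot: [2.13, 2.309, -0.001]
force: [-0.0, -0.3, 0.9]
opening: 0.999
grip_force: 0.0
```

Run:
```python
from h import *
o=bot.get_obs(); print(o['clock'],o['ee_pos'],o['force'],o['grip_force'])
a,P=grab('top'); s,S=grab('scene')
save('end',np.hstack([cv2.resize(a[140:290,140:400],(400,231)),cv2.resize(s[90:290,110:396],(400,231))]))
tc=np.array([.519,-.191]); t=np.radians(5.1); T=np.array([[np.cos(t),np.sin(t)],[-np.sin(t),np.cos(t)]])
for n,w,X in(('top',a,P),('scene',s,S)):
    hsv=cv2.cvtColor(w,cv2.COLOR_RGB2HSV)
    q=((X[...,:2]-tc)@T.T)
    p=X[(abs(X[...,2]-.119)<.01)&(np.hypot(X[...,0]-.556,X[...,1]-.05)<.1)&(hsv[...,1]<80)]
    c,r=cv2.minEnclosingCircle(p[:,:2].astype(np.float32)); print(n,'rim',len(p),c,r,'tray',T@(np.array(c)-tc))
    A=np.c_[p[:,:2],np.ones(len(p))]; print('plane slope',np.linalg.lstsq(A,p[:,2],rcond=None)[0][:2])
    o=((hsv[...,0]<20)&(hsv[...,1]>190)&(X[...,2]<.08)&(X[...,2]>.02)&(abs(q[...,0])<.15)&(abs(q[...,1])<.13)).astype(np.uint8)
    k,l,st,ce=cv2.connectedComponentsWithStats(o)
    for i in range(1,k):
        if st[i,4]>15: print('fruit',st[i,4],q[l==i].mean(0),X[l==i][:,2].max())
```

```text
30.1 [0.54539634 0.33024449 0.21361064] [-0.04395513 -0.31626606  0.93396589] 0.0
top rim 346 (0.5488229990005493, 0.05998172610998154) 0.07468488812446594 tray [0.05201578 0.24733701]
plane slope [-0.00895346 -0.00204712]
fruit 127 [ 0.06383932 -0.0736522 ] 0.059951889661525475
fruit 132 [ 0.01515997 -0.07264816] 0.05874308073139388
fruit 130 [ 0.01417533 -0.01776055] 0.05851035645788566
scene rim 255 (0.5508692264556885, 0.0571984127163887) 0.07437077164649963 tray [0.05380648 0.24438282]
plane slope [ 0.0076226  -0.01357393]
fruit 99 [ 0.02203475 -0.03014189] 0.05892030389970302
fruit 189 [ 0.04703198 -0.08356661] 0.05613458648911156
```

View pics/end.png

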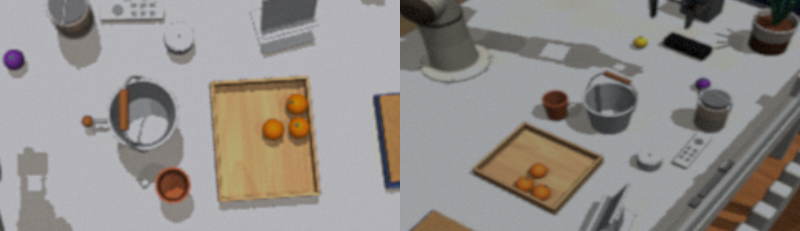

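The final view shows three clementines inside the tray, in the top half at (273,128), (298,104) and (298,127). The empty pail stands upright on the sill at (143,115), about 0.25 m from the tray's centre, and nothing else has moved.

```bash
python3 -c "
from rig import bot
print(bot.hand_in())"
```

```text
the job is handed in; nothing more can be done
None
```

The job is handed in: all three clementines lie in the tray, the empty pail stands upright on the sill about 0.25 m from the tray's centre, and nothing else appeared to have moved in the last pictures; the hand-in call did not report a verdict.

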